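# Set the packing gauge: stop against the roll, wing nut tight

### The job

Set the packing gauge for the roll of orange discs lying in its trough: with a fingertip push the blue stop along the trough until the roll is snug between the stop and the end wall. Then turn the loose wing nut on top of the stop clockwise (seen from above) with repeated fingertip strokes against its wings until it comes up tight. Grip and lift nothing, do not straddle the nut with the fingers, and leave the other things on the bench where they are.

Things in the scene. Friction and masses are not known exactly. Their poses are not given: they have to be found in the camera images.
- gauge: packing gauge fixed to the bench: pale blue-grey deck 200 (x) by 380 (y) by 12 mm. Origin: underside centre, on the bench; z up. Its y axis runs along the trough from the stop towards the end wall; the trough's centre line is at x = +20 mm. The trough's floor is the deck's top; its sides are two slotted rails 64 mm apart, tops 36 mm above the bench
- end_wall (a point): centre of the end wall's inner face (the face towards the roll); the wall is 75 mm wide and its top 70 mm above the bench
- roll_center (a point): centre of the orange roll of discs, a loose rigid cylinder 56 mm across and 140 mm long, lying along the trough between stop and end wall, about 0.2 to 0.4 kg; its top is 68 mm above the bench. Pushed fully home its centre is 70 mm from the end wall. roll is the same thing, its origin at the underside
- stop (a joint): travel of the blue stop along the gauge's +y towards the end wall, m: 0 = fully back; 0.075 = its front face touches the roll with the roll touching the end wall (the roll then blocks it). It slides with about 6 N of friction and stays where it is left
- stop_back (a point): centre of the stop's rear face (the one to push on), 41 mm above the bench; the face is 56 mm wide, from 13 to 69 mm above the bench and square to the trough. The blue stop is a block 115 mm long, 56 mm wide, its top 69 mm above the bench
- wing_nut (a joint): turn of the wing nut, rad, growing clockwise seen from above: negative while loose (-5.2 to -2.6 at the start), 0 when tight, at a firm end stop. The orange wing's angle, counter-clockwise seen from above from the gauge's +y, is minus this value: when tight it points to the end wall. Friction about 0.03 N m (1 N at a wing); it does not spring back and stays at its height
- nut_center (a point): point on the upright axis of the steel wing nut on the stop, 60 mm ahead (gauge +y) of the stop's rear face, 90 mm above the bench. Two upright wings, 180 degrees apart, 6 mm thick, reach 37 mm from the axis; hub at most 26 mm across, stud end 109 mm above the bench. Nothing else within a stroke's reach is higher than 70 mm
- orange_wing (a point): middle of the orange painted wing, 25.5 mm from the nut's axis; the other wing is bare steel. Each wing ends in a flat round ear 23 mm across, from 80 to 103 mm above the bench
- loose_disc: a single orange disc, 48 mm across, 12 mm thick, lying on the near side of the gauge's deck, outside the trough. Bystander: leave it alone. Origin at its underside
- brown_pack: a pack of brown discs, 60 mm across, 160 mm long, lying on the bench to the left of the gauge. Bystander: leave it alone. Origin at its underside
- wrench: a steel wrench, some 200 mm long, lying flat on the bench to the right of the gauge. Bystander: leave it alone
- screwdriver: a screwdriver, some 200 mm long, lying on the bench to the left of the gauge. Bystander: leave it alone
- tape: a cardboard tape core, 90 mm across, 24 mm high, lying to the right of the gauge. Bystander: leave it alone. Origin at its underside
- jar: a clear jar with a lid, 70 mm across, 90 mm tall, standing beyond the gauge. Bystander: leave it alone. Origin at its underside
- mug: a white mug, 80 mm across, 90 mm tall, standing beyond the gauge. Bystander: leave it alone. Origin at its underside
- roll: the orange roll itself (see its centre point); origin in the middle of its underside as first laid
There are look-alikes about, which are no part of the job. Of the things like the roll, leave any that is yellow; of the rest the larger one is meant.

How it is judged:
On the way, in this order (a step that is already met when the one before it is completed fails the run):
1. the stop is pushed up so that the roll is snug between stop and end wall (value of joint stop above 0.071 m and y of roll_center in the frame of gauge above 0.071 m), for 0.2 s.
2. the wing nut is turned clockwise until tight (value of joint wing_nut above -0.15 rad), for 0.2 s.
At the end, for the whole second after the job is handed in: the roll lies in the trough within 4 mm of the end wall, the stop within 4 mm of its fully home place (joint above 0.071), the wing nut within 0.15 rad of tight, everything at rest (all of step 1 and value of joint wing_nut above -0.15 rad and z of roll_center in the frame of gauge below 0.048 m and linear speed of roll below 0.02 m/s); the robot touches nothing.
It fails at once if the roll is lifted out of the trough's floor by more than 12 mm (z of roll_center in the frame of gauge above 0.052 m).
It fails at once if the fingers straddle and grip the wing nut about its axis (horizontal distance between the grasp point and nut_center below 0.012 m and contact force between the fingers and wing_nut above 0.5 N).
It fails at once if a bystander (disc, pack, wrench, screwdriver, tape core, jar or mug) is moved more than 20 mm (distance of any of loose_disc, brown_pack, wrench, screwdriver, tape, jar, mug from where it was at the start of the episode above 0.02 m).
It also fails if it takes over 64 s, if anything falls off the work surface, if the arm or the gripper's body presses on something with over 40 N, if the wrist force passes 120 N, or if a joint passes its speed limit or range.

### The arm

A 7-joint arm with a two-finger parallel gripper is mounted at the origin on the work surface. World frame = base frame: x ahead of the robot, y to its left, z up, the work surface at z = 0. Lengths are in m, angles in rad, forces in N, time in s.
With the tool pointing down it reaches from about 0.4 to 0.925 m from the base axis. Payload 4.1 kg.
Tool frame: the origin (TCP) lies at the very end of the fingers, on their centre line; the grasp point (between the pads) lies 19 mm behind it; y points along the fingers, z is the direction in which the jaws open and shut, and the axes are right-handed (so a half turn about y gives the same grasp; the last joint's range is limited). The gripper opens to 85 mm and grips with 20 to 120 N. Pads are 22 mm wide; open, the fingers measure 114 mm over their backs; the gripper's body (76 mm by 85 mm) begins 54 mm behind the grasp point. The pads swing forward as they close: fully open they stand 13 mm farther back than shut.
Start: joints at [1.189, 0.398, 0.045, 1.537, -0.019, 1.207, -0.051], TCP at [0.181, -0.624, 0.231] pointing down, gripper open.
Joint ranges: [-2.82, 2.82], [-0.49, 2.23], [-1.37, 1.46], [0, 2.46], [-1.36, 4.5], [0.23, 2], [-2.94, 2.94]. Speed limits (rad/s): [2.57, 2.57, 3.14, 3.14, 3.14, 3.14, 3.14].

### API

Orientations are given as a rotation vector (axis times angle).
In Python, from cell import bot, read_camera gives the robot as it stands.
- The arm moves only by the shell command python3 -m crank 'ROWS' [OPENING]. ROWS is JSON, a list of rows, each an object with "travel": the shift along the tool's x, y, z in mm, a list of three; "twist": the turn about the tool's y in rad. In form: [{"travel": [dx, dy, dz], "twist": twist}, ...]. A call has 1 to 20 rows; each row is the pose to reach, as a shift and turn from the pose commanded when the call began, along the tool's axes at that moment; what a row does not reach only later rows make up. A row lasts 1/10 s, in which the tool goes at most 50 mm and 8.59 degrees, less where a joint would pass 70% of its speed; a pose out of reach is approached as far as the arm can. A call with a gripper value outside its range is refused whole. OPENING is the finger opening in mm, from 0 to 85.4, set as the call begins (- or left out, the last holds). The fingers move at their own pace and stop on an object; the grip force is fixed at half the most. Time passes only in rows, so rows that repeat a pose let the fingers close. It gives the time, the measured TCP pose, the force and the opening at its end, in the units of the state.
- bot.read_state(): the state, without advancing time (a new reading comes with each control period).
- read_camera(name): name is "scene" or "side" or "wrist"; returns a dict with "frame" (384x512x3 uint8, red, green, blue), "z_map" (384x512 float32, m along the optical axis (not along the pixel's ray), 0 where there is no reading), "intrinsics" (3x3 intrinsics, pixels), "world_to_cam" (4x4, takes a point from world to camera coordinates). Camera axes: x right, y down, z forward; pixel columns grow to the right and rows downward; lengths in m; the calibration is good to about 2 mm. A picture is of the moment at which its call begins.
- bot.sign_off(): hands the job in, once; it reports no verdict.
The state is a dict: "time_s": time; "qpos": joint angles; "joint_velocities": joint speeds; "effort": joint torques, N m; "position": TCP position; "ee_rot": TCP orientation; "force": force on the tool from outside, world axes, zero at the start; "torque": the same for the moment, N m; "gripper_width": finger opening in m.
Only numpy, scipy, OpenCV 4.12 (cv2) and the standard library are available. Lean on these libraries where they do the work, as an engineer would, in place of code of your own. Each camera call takes 0.05 s, during which the arm holds its last target. There are 200 camera calls.

## Working session

There is one attempt and no reset: what is moved stays moved. The work goes in short steps, Python scripts to look and compute and a shell command to move; the robot and the scene stay as the last step left them, time stands still between calls to the robot, and variables do not carry over. Pictures are saved under pics/ and viewed, about 8 in all and at most 12, crops included, and the job is handed in when it is done.

```bash
ls; mkdir -p pics
cat > h.py <<'E'
from cell import bot, read_camera
import numpy as np, cv2
from scipy.spatial.transform import Rotation as R
def snap(name,fn=None,crop=None,s=1):
    c=read_camera(name); im=c["frame"][...,::-1]
    if crop: u0,v0,u1,v1=crop; im=im[v0:v1,u0:u1]
    if s!=1: im=cv2.resize(im,None,fx=s,fy=s,interpolation=cv2.INTER_CUBIC)
    if fn: cv2.imwrite('pics/'+fn,im)
    return c
def pt(c,u,v,z=None):
    "world point at pixel, from depth, or on plane of height z"
    K=c["intrinsics"];T=np.linalg.inv(c["world_to_cam"])
    r=np.linalg.inv(K)@[u,v,1]; o=T[:3,3]; d=T[:3,:3]@r
    if z is None: return o+d*c["z_map"][int(v),int(u)]
    return o+d*(z-o[2])/d[2]
def st():
    s=bot.read_state(); print({k:np.round(s[k],3).tolist() for k in("time_s","qpos","position","ee_rot","force","gripper_width")}); 
    M=R.from_rotvec(s["ee_rot"]).as_matrix(); print("tool axes cols\n",M.round(3)); return s,M
E
python3 - <<'E'
from h import *
st()
a=snap("scene","s1.png",s=1.5);b=snap("side","d1.png",s=1.5)
np.savez("c1.npz",**{n+k:v for n,c in(("a",a),("b",b)) for k,v in c.items()})
E
```

```text
pics
{'time_s': 0.0, 'qpos': [1.189, 0.399, 0.045, 1.538, -0.019, 1.207, -0.051], 'position': [0.181, -0.624, 0.23], 'ee_rot': [-0.295, 2.072, -2.068], 'force': [-0.375, -0.029, 0.268], 'gripper_width': 0.085}
tool axes cols
 [[-0.96  -0.001  0.279]
 [-0.279  0.002 -0.96 ]
 [ 0.    -1.    -0.002]]
```

View pics/s1.png

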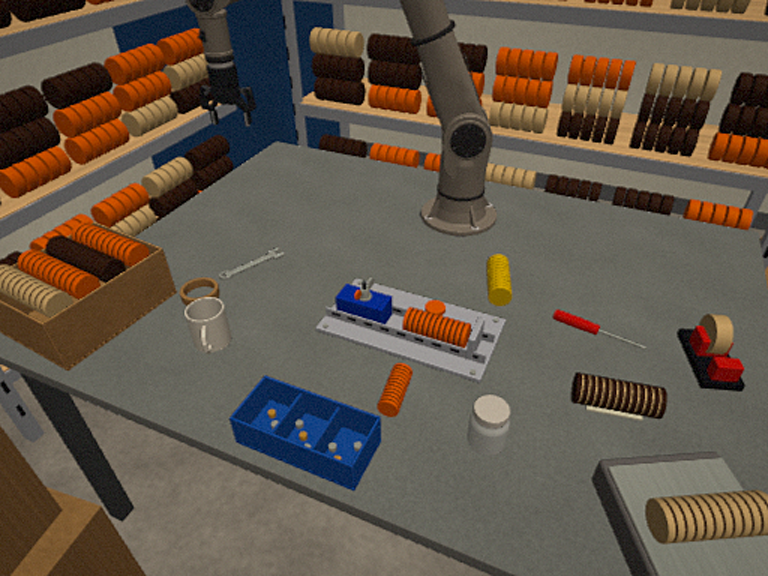

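View pics/d1.png

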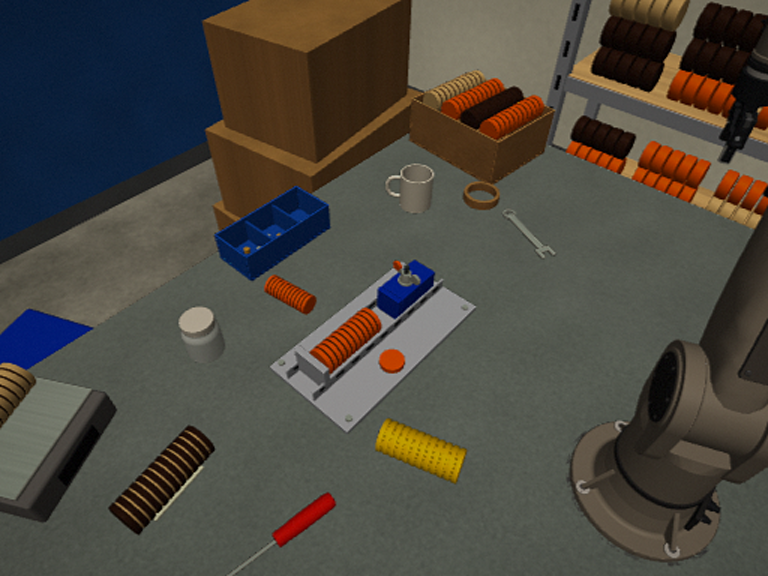

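Things that could be taken for the roll, in 1.5x scene pixels: the large orange roll in the trough (437,327), a smaller orange roll (395,390) and a yellow roll (498,278). I take the one in the trough. The blue stop is at (363,302) with the nut on top, and the end wall is at (476,333). Next, close crops.

Run:
```python
import numpy as np,cv2
d=np.load("c1.npz")
def crop(im,u0,v0,u1,v1,s):return cv2.resize(im[v0:v1,u0:u1,::-1],None,fx=s,fy=s,interpolation=cv2.INTER_CUBIC)
cv2.imwrite("pics/s2.png",crop(d["aframe"],205,178,345,258,5.7))
cv2.imwrite("pics/d2.png",crop(d["bframe"],175,165,325,290,4.8))
```

```text
(no output)
```

View pics/s2.png

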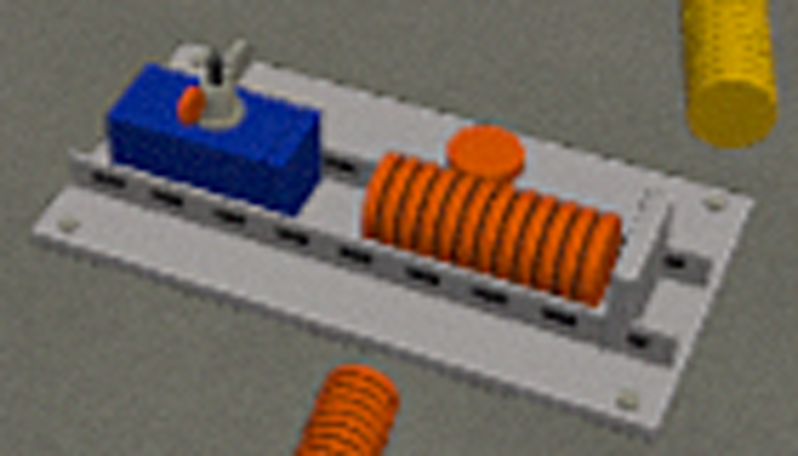

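View pics/d2.png

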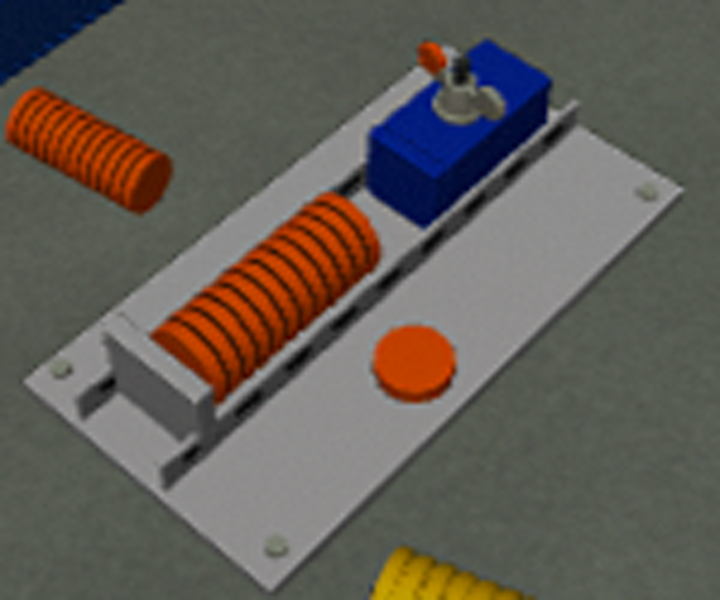

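The crops show the stop at left with the orange wing pointing away from the robot and the bare wing towards it. The roll lies against, or nearly against, the end wall. The deck corners are clear in both views, so I'll fit the gauge frame from them.

```bash
cat > fit.py <<'E'
from h import *
d=np.load("c1.npz")
A={k[1:]:d[k] for k in d if k[0]=='a'};B={k[1:]:d[k] for k in d if k[0]=='b'}
sa=lambda x,y:(x/5.7+205,y/5.7+178); sb=lambda x,y:(x/4.8+175,y/4.8+165)
E
python3 - <<'E'
from fit import *
for n,c,s,ps in(("a",A,sa,[(35,235),(655,433),(753,203)]),("b",B,sb,[(25,380),(270,590),(683,188)])):
    P=[pt(c,*s(*p),.012) for p in ps]; print(n,np.round(P,4).tolist(),[round(float(np.linalg.norm(P[i]-P[i-1])),4) for i in range(3)])
for nm,z,p,q in(("rear far/near top stop a",.069,(108,112),(150,65)),("front a",.069,(297,165),(322,108))):
    print(nm,pt(A,*sa(*p),z).round(4),pt(A,*sa(*q),z).round(4))
for nm,z,p in(("stop b",.069,(487,40)),("",.069,(550,78)),("",.069,(425,178)),("",.069,(368,135)),("stud",.109,(461,57)),("owing",.0915,(431,57)),("bare",.0915,(490,103)),("wall tops inner?",.07,(122,318)),("",.07,(213,390)),("rollend",.04,(380,240))):
    print(nm,pt(B,*sb(*p),z).round(4), pt(B,*sb(*p)).round(4))
for nm,z,p in(("stud a",.109,(217,55)),("owing a",.0915,(191,105)),("bare a",.0915,(238,60)),("wall a",.07,(668,195)),("wall a",.07,(630,270))):
    print(nm,pt(A,*sa(*p),z).round(4), pt(A,*sa(*p)).round(4))
E
```

```text
a [[0.6151, -0.1262, 0.012], [0.6182, 0.2462, 0.012], [0.4209, 0.2481, 0.012]] [0.4217, 0.3724, 0.1973]
b [[0.6074, 0.2439, 0.012], [0.4102, 0.2461, 0.012], [0.4077, -0.1321, 0.012]] [0.4257, 0.1972, 0.3782]
rear far/near top stop a [ 0.5584 -0.1043  0.069 ] [ 0.5091 -0.1023  0.069 ]
front a [0.5576 0.0152 0.069 ] [0.5054 0.0079 0.069 ]
stop b [ 0.5514 -0.1064  0.069 ] [ 0.553  -0.1086  0.0664]
 [ 0.5002 -0.1059  0.069 ] [ 0.5015 -0.108   0.0665]
 [0.5045 0.0111 0.069 ] [0.5111 0.0028 0.0572]
 [0.5531 0.0074 0.069 ] [0.5568 0.0031 0.0629]
stud [ 0.5294 -0.0502  0.109 ] [ 0.5298 -0.0507  0.1084]
owing [ 0.5539 -0.0522  0.0915] [ 0.5514 -0.0489  0.0955]
bare [ 0.5019 -0.0455  0.0915] [ 0.4994 -0.0419  0.0961]
wall tops inner? [0.5621 0.2025 0.07  ] [0.5642 0.201  0.0667]
 [0.4908 0.2029 0.07  ] [0.5063 0.1898 0.0408]
rollend [0.5086 0.0466 0.04  ] [0.523  0.0296 0.013 ]
stud a [ 0.5307 -0.0462  0.109 ] [ 0.5262 -0.0485  0.1051]
owing a [ 0.558  -0.0499  0.0915] [ 0.56   -0.0488  0.0934]
bare a [ 0.5098 -0.0433  0.0915] [ 0.5105 -0.043   0.0921]
wall a [0.5001 0.2128 0.07  ] [0.4958 0.212  0.0662]
wall a [0.5659 0.211  0.07  ] [0.5635 0.2105 0.0677]
```

```bash
python3 -m crank '[{"travel":[-40,0,-29],"twist":-0.1},{"travel":[-80,0,-58],"twist":-0.2},{"travel":[-120,0,-87],"twist":-0.3},{"travel":[-160,0,-116],"twist":-0.4},{"travel":[-200,0,-146],"twist":-0.5},{"travel":[-240,0,-175],"twist":-0.6},{"travel":[-280,0,-204],"twist":-0.7},{"travel":[-320,0,-233],"twist":-0.8},{"travel":[-360,0,-262],"twist":-0.9},{"travel":[-400,0,-292],"twist":-1.0},{"travel":[-440,0,-321],"twist":-1.1},{"travel":[-463,0,-338],"twist":-1.2},{"travel":[-463,0,-338],"twist":-1.288},{"travel":[-463,0,-338],"twist":-1.288},{"travel":[-463,0,-338],"twist":-1.288},{"travel":[-463,0,-338],"twist":-1.288}]' 0
python3 - <<'E'
from h import *
st()
c=snap("wrist","w1.png",s=1.5)
np.savez("w1.npz",**c)
E
```

```text
time_s: 1.7
position: [0.531, -0.1716, 0.2311]
ee_rot: [-1.208, 1.212, -1.212]
force: [-0.0, -0.7, -0.7]
gripper_width: 0.0001
{'time_s': 1.7, 'qpos': [0.61, 0.258, -0.449, 1.749, 0.122, 1.162, 0.123], 'position': [0.531, -0.172, 0.231], 'ee_rot': [-1.208, 1.212, -1.212], 'force': [-0.046, -0.667, -0.667], 'gripper_width': 0.0}
tool axes cols
 [[-0.003 -0.001  1.   ]
 [-1.    -0.    -0.003]
 [ 0.    -1.    -0.001]]
```

View pics/w1.png

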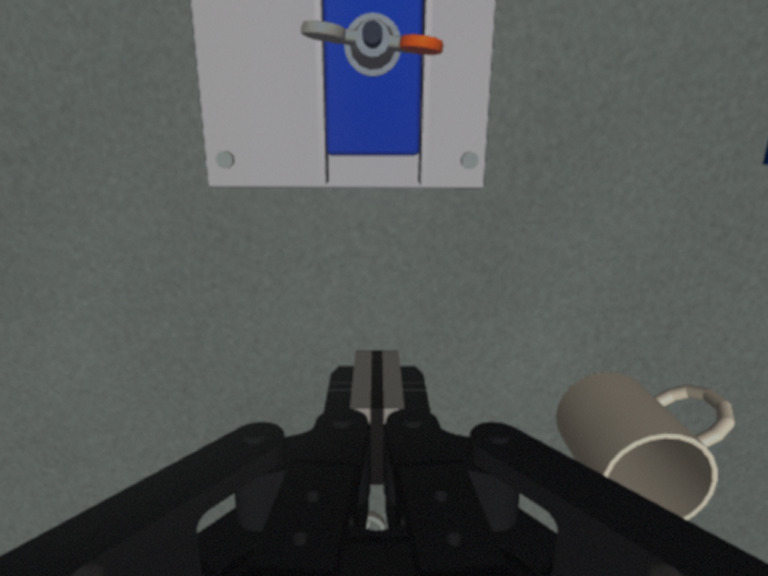

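The wrist view has +x to the right and +y up. The stop's rear edge is at row ~155, columns 326–420. The orange wing is at (421,44), about 8° beyond +x, so wing_nut ≈ -4.57. The closed tip is at (377,350).

Run:
```python
from h import *
c=dict(np.load("w1.npz"))
for n,p,z in(("rearL",(328,155),.069),("rearR",(419,155),.069),("orange",(423,42),.103),("bare",(321,26),.103),("stud",(372,30),.109),("deckL",(209,187),.012),("deckR",(485,187),.012)):
    q=(p[0]/1.5,p[1]/1.5); print(n,pt(c,*q,z).round(4),pt(c,*q).round(4))
```

```text
rearL [ 0.5028 -0.1099  0.069 ] [ 0.4974 -0.1122  0.0124]
rearR [ 0.5573 -0.1101  0.069 ] [ 0.5609 -0.1118  0.0266]
orange [ 0.5553 -0.0539  0.103 ] [ 0.5551 -0.0541  0.1043]
bare [ 0.5045 -0.0466  0.103 ] [ 0.5046 -0.0468  0.1041]
stud [ 0.5298 -0.0495  0.109 ] [ 0.5299 -0.0498  0.1105]
deckL [ 0.4105 -0.1345  0.012 ] [ 0.4104 -0.1345  0.0117]
deckR [ 0.6104 -0.135   0.012 ] [ 6.129e-01 -1.362e-01  3.000e-04]
```

```bash
python3 -m crank '[{"travel":[0,45,-1],"twist":0},{"travel":[0,90,-1],"twist":0},{"travel":[0,135,-1],"twist":0},{"travel":[0,180,-1],"twist":0},{"travel":[0,190,-1],"twist":0},{"travel":[0,190,-1],"twist":0},{"travel":[-20,190,-1],"twist":0},{"travel":[-40,190,-1],"twist":0},{"travel":[-46,190,-1],"twist":0},{"travel":[-52,190,-1],"twist":0},{"travel":[-58,190,-1],"twist":0},{"travel":[-64,190,-1],"twist":0},{"travel":[-70,190,-1],"twist":0},{"travel":[-76,190,-1],"twist":0},{"travel":[-80,190,-1],"twist":0},{"travel":[-84,190,-1],"twist":0},{"travel":[-88,190,-1],"twist":0},{"travel":[-92,190,-1],"twist":0},{"travel":[-92,190,-1],"twist":0}]'
python3 -m crank '[{"travel":[-2,0,0],"twist":0},{"travel":[-4,0,0],"twist":0},{"travel":[-4,0,0],"twist":0}]'
python3 -m crank '[{"travel":[-2,0,0],"twist":0},{"travel":[-4,0,0],"twist":0},{"travel":[-4,0,0],"twist":0}]'
```

```text
time_s: 3.65
position: [0.5331, -0.0824, 0.0435]
ee_rot: [-1.207, 1.206, -1.217]
force: [-0.1, -5.7, 3.7]
gripper_width: 0.0001
time_s: 3.95
position: [0.533, -0.0788, 0.0435]
ee_rot: [-1.208, 1.206, -1.218]
force: [1.5, -4.9, 4.6]
gripper_width: -0.0001
time_s: 4.25
position: [0.5331, -0.075, 0.0435]
ee_rot: [-1.208, 1.206, -1.218]
force: [0.9, -5.6, 3.7]
gripper_width: -0.0003
```

```bash
for i in 1 2 ; do python3 -m crank '[{"travel":[-2,0,0],"twist":0},{"travel":[-4,0,0],"twist":0},{"travel":[-4,0,0],"twist":0}]' | sed -n '2p;4p'; done
python3 - <<'E'
from h import *
snap("side","d3.png",crop=(175,155,325,290),s=4.4)
E
```

```text
position: [0.5331, -0.0717, 0.0435]
force: [0.9, -6.6, 4.3]
position: [0.5331, -0.0677, 0.0435]
force: [0.9, -7.3, 4.0]
```

View pics/d3.png

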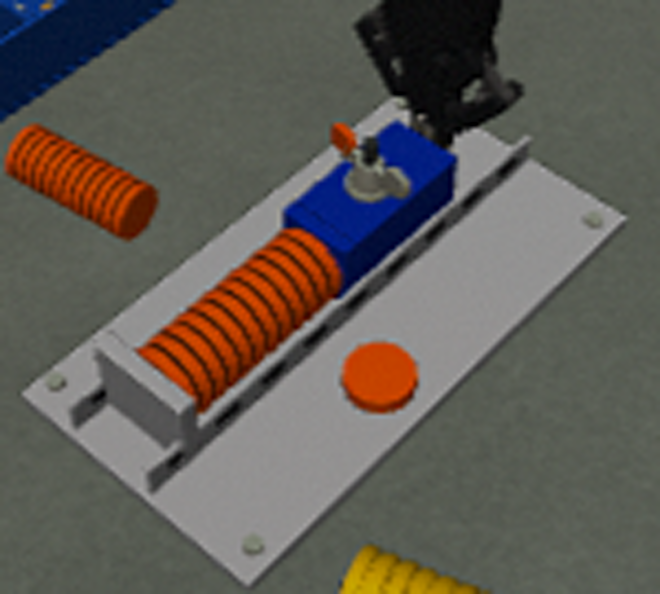

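The stop's front now touches the roll at about (330,250), the roll reaches nearly to the wall at (175,370), and the push force is up slightly. I'll keep pushing in small steps until it blocks.

```bash
for i in 1 2 ; do python3 -m crank '[{"travel":[-1,0,0],"twist":0},{"travel":[-2,0,0],"twist":0},{"travel":[-3,0,0],"twist":0},{"travel":[-3,0,0],"twist":0}]' | sed -n '2p;4p'; done
```

```text
position: [0.5331, -0.0663, 0.0435]
force: [1.6, -9.4, 3.8]
position: [0.5331, -0.0663, 0.0435]
force: [1.4, -15.5, 4.4]
```

```bash
python3 -m crank '[{"travel":[15,0,0],"twist":0},{"travel":[40,0,0],"twist":0},{"travel":[40,-45,0],"twist":0},{"travel":[40,-90,0],"twist":0},{"travel":[40,-135,0],"twist":0},{"travel":[40,-160,0],"twist":0},{"travel":[40,-160,0],"twist":0},{"travel":[40,-160,0],"twist":0}]'
python3 - <<'E'
from h import *
st()
c=snap("wrist","w2.png",s=1.5)
np.savez("w2.npz",**c)
E
```

```text
time_s: 6.5
position: [0.5307, -0.097, 0.2019]
ee_rot: [-1.208, 1.209, -1.211]
force: [-0.5, -0.4, -0.2]
gripper_width: -0.0
{'time_s': 6.5, 'qpos': [0.504, 0.252, -0.475, 1.828, 0.129, 1.091, -0.018], 'position': [0.531, -0.097, 0.202], 'ee_rot': [-1.208, 1.209, -1.211], 'force': [-0.541, -0.365, -0.17], 'gripper_width': -0.0}
tool axes cols
 [[-0.001  0.001  1.   ]
 [-1.    -0.001 -0.001]
 [ 0.001 -1.     0.001]]
```

View pics/w2.png

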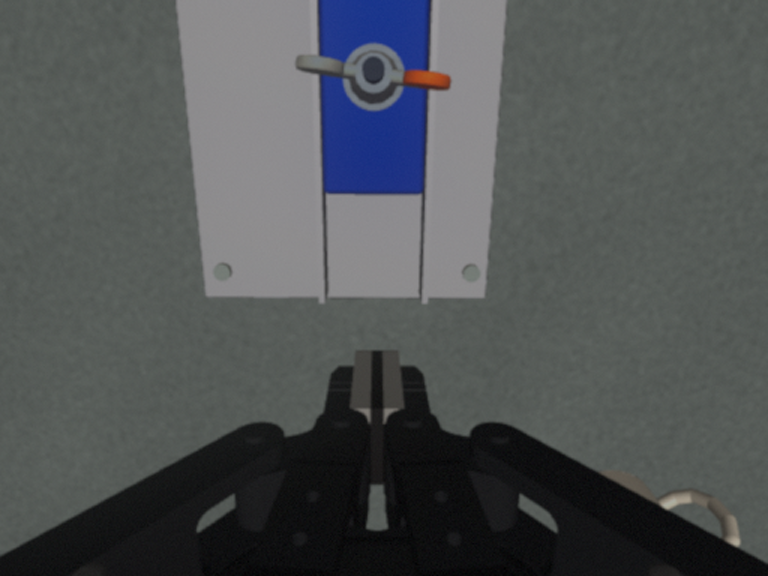

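The nut's axis is at (373,68). The bare wing is at (315,64) and the orange wing at (430,79), so the nut hasn't turned. The stop's rear edge is at row 193.

Run:
```python
from h import *
c=dict(np.load("w2.npz"))
for n,p,z in(("rearL",(324,193),.069),("rearR",(423,193),.069),("orange",(430,77),.103),("bare",(318,60),.103),("stud",(373,66),.109),("deckL",(206,298),.012),("deckR",(486,298),.012)):
    q=(p[0]/1.5,p[1]/1.5); print(n,pt(c,*q,z).round(4))
```

```text
rearL [ 0.5026 -0.0546  0.069 ]
rearR [ 0.5574 -0.0546  0.069 ]
orange [0.556  0.0016 0.103 ]
bare [0.5053 0.0087 0.103 ]
stud [0.5301 0.0055 0.109 ]
deckL [ 0.4105 -0.1351  0.012 ]
deckR [ 0.6098 -0.1353  0.012 ]
```

```bash
python3 -c "
import numpy as np
for a in range(120,-181,-15):
    t=np.radians(a); print(a,'tool x %.0f z %.0f'%(-34*np.cos(t),-34*np.sin(t)))" | paste - - - -
python3 -m crank '[{"travel":[-45,0,3],"twist":0},{"travel":[-90,0,6],"twist":0},{"travel":[-135,0,8],"twist":0},{"travel":[-135,0,8],"twist":0},{"travel":[-135,40,8],"twist":0},{"travel":[-135,80,8],"twist":0},{"travel":[-135,110,8],"twist":0},{"travel":[-135,124,8],"twist":0},{"travel":[-135,124,8],"twist":0},{"travel":[-135,124,8],"twist":0}]'
```

```text
120 tool x 17 z -29	105 tool x 9 z -33	90 tool x -0 z -34	75 tool x -9 z -33
60 tool x -17 z -29	45 tool x -24 z -24	30 tool x -29 z -17	15 tool x -33 z -9
0 tool x -34 z -0	-15 tool x -33 z 9	-30 tool x -29 z 17	-45 tool x -24 z 24
-60 tool x -17 z 29	-75 tool x -9 z 33	-90 tool x -0 z 34	-105 tool x 9 z 33
-120 tool x 17 z 29	-135 tool x 24 z 24	-150 tool x 29 z 17	-165 tool x 33 z 9
-180 tool x 34 z 0			
time_s: 7.55
position: [0.5392, 0.0386, 0.0778]
ee_rot: [-1.209, 1.209, -1.209]
force: [0.2, -0.6, -0.2]
gripper_width: 0.0001
```

```bash
python3 -m crank '[{"travel":[4,0,8],"twist":0},{"travel":[9,0,15],"twist":0},{"travel":[12,0,18],"twist":0},{"travel":[16,0,20],"twist":0},{"travel":[20,0,22],"twist":0},{"travel":[24,0,24],"twist":0},{"travel":[28,0,25],"twist":0},{"travel":[33,0,25],"twist":0},{"travel":[38,0,25],"twist":0},{"travel":[42,0,24],"twist":0},{"travel":[46,0,22],"twist":0},{"travel":[50,0,20],"twist":0},{"travel":[54,0,18],"twist":0},{"travel":[57,0,15],"twist":0},{"travel":[60,0,12],"twist":0},{"travel":[62,0,8],"twist":0},{"travel":[65,0,3],"twist":0},{"travel":[65,0,3],"twist":0}]'
python3 -m crank '[{"travel":[-5,0,9],"twist":0},{"travel":[-5,-40,9],"twist":0},{"travel":[-5,-50,9],"twist":0},{"travel":[35,-85,0],"twist":0},{"travel":[75,-120,-5],"twist":0},{"travel":[75,-120,-12],"twist":0},{"travel":[75,-120,-12],"twist":0}]'
python3 - <<'E'
from h import *
st()
c=snap("wrist","w3.png",s=1.5)
np.savez("w3.npz",**c)
# auto: orange wing pixels at height ~.09-.11
z=c["z_map"];K=c["intrinsics"];T=np.linalg.inv(c["world_to_cam"])
v,u=np.mgrid[:384,:512];r=np.stack([(u-K[0,2])/K[0,0],(v-K[1,2])/K[1,1],np.ones_like(z)],-1)*z[...,None]
P=r@T[:3,:3].T+T[:3,3];f=c["frame"].astype(int)
n=np.array([.530,.0055]);D=P[...,:2]-n
m=(np.linalg.norm(D,axis=-1)<.04)&(P[...,2]>.085)&(P[...,2]<.112)&(f[...,0]>f[...,2]+70)&(z>0)
d=D[m].mean(0);print(m.sum(),d,"wing angle",np.degrees(np.arctan2(-d[0],d[1])))
E
```

```text
time_s: 9.35
position: [0.5407, -0.0273, 0.0772]
ee_rot: [-1.21, 1.21, -1.21]
force: [-0.3, -0.1, -0.7]
gripper_width: -0.0001
time_s: 10.05
position: [0.5298, -0.1031, 0.1983]
ee_rot: [-1.207, 1.21, -1.214]
force: [0.6, 0.5, -0.3]
gripper_width: -0.0004
{'time_s': 10.05, 'qpos': [0.537, 0.258, -0.501, 1.831, 0.141, 1.085, -0.02], 'position': [0.53, -0.103, 0.198], 'ee_rot': [-1.207, 1.21, -1.214], 'force': [0.619, 0.492, -0.332], 'gripper_width': -0.0}
tool axes cols
 [[-0.004  0.002  1.   ]
 [-1.    -0.001 -0.004]
 [ 0.001 -1.     0.002]]
221 [-0.00519755 -0.02497014] wing angle 168.2417515555461
```

View pics/w3.png

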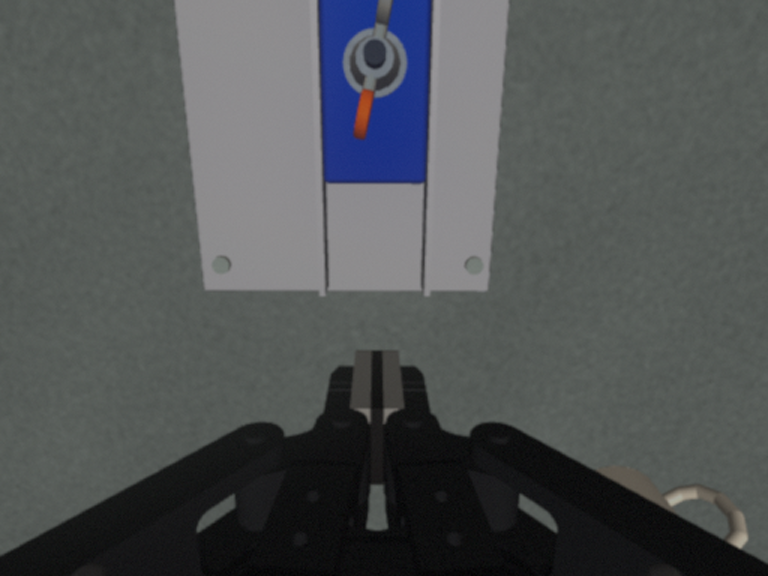

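The wing is now at 168° (nut ≈ -2.93) and the stop hasn't moved, with its rear edge at row 183 from the new pose. Stroke 2 goes against the bare wing from the robot side.

```bash
python3 -m crank '[{"travel":[-40,0,-11],"twist":0},{"travel":[-80,0,-22],"twist":0},{"travel":[-118,0,-33],"twist":0},{"travel":[-118,0,-33],"twist":0},{"travel":[-118,40,-33],"twist":0},{"travel":[-118,80,-33],"twist":0},{"travel":[-118,110,-33],"twist":0},{"travel":[-118,121,-33],"twist":0},{"travel":[-118,121,-33],"twist":0},{"travel":[-118,121,-33],"twist":0}]'
python3 -m crank '[{"travel":[-8,0,4],"twist":0},{"travel":[-15,0,9],"twist":0},{"travel":[-18,0,12],"twist":0},{"travel":[-20,0,16],"twist":0},{"travel":[-24,0,24],"twist":0},{"travel":[-25,0,33],"twist":0},{"travel":[-24,0,42],"twist":0},{"travel":[-20,0,50],"twist":0},{"travel":[-15,0,57],"twist":0},{"travel":[-8,0,62],"twist":0},{"travel":[-4,0,64],"twist":0},{"travel":[0,0,66],"twist":0},{"travel":[4,0,67],"twist":0},{"travel":[9,0,67],"twist":0},{"travel":[14,0,67],"twist":0},{"travel":[18,0,66],"twist":0},{"travel":[18,0,66],"twist":0}]'
python3 -m crank '[{"travel":[-9,0,1],"twist":0},{"travel":[-9,-40,1],"twist":0},{"travel":[-9,-50,1],"twist":0},{"travel":[0,-55,-30],"twist":0},{"travel":[8,-55,-62],"twist":0},{"travel":[8,-55,-62],"twist":0},{"travel":[8,-40,-62],"twist":0},{"travel":[8,0,-62],"twist":0},{"travel":[8,0,-62],"twist":0}]'
```

```text
time_s: 11.1
position: [0.4976, 0.0173, 0.077]
ee_rot: [-1.208, 1.208, -1.209]
force: [0.5, -0.7, -0.0]
gripper_width: -0.0001
time_s: 12.8
position: [0.5627, -0.0025, 0.0764]
ee_rot: [-1.209, 1.209, -1.211]
force: [1.4, 0.6, 0.1]
gripper_width: -0.0
time_s: 13.7
position: [0.4971, -0.0094, 0.0727]
ee_rot: [-1.216, 1.215, -1.204]
force: [-0.7, 0.2, -0.1]
gripper_width: 0.0001
```

```bash
cat > wing.py <<'E'
from h import *
def wing(name,fn=None,**k):
    c=snap(name,fn,**k); z=c["z_map"];K=c["intrinsics"];T=np.linalg.inv(c["world_to_cam"])
    v,u=np.mgrid[:384,:512];r=np.stack([(u-K[0,2])/K[0,0],(v-K[1,2])/K[1,1],np.ones_like(z)],-1)*z[...,None]
    P=r@T[:3,:3].T+T[:3,3];f=c["frame"].astype(int);D=P[...,:2]-[.530,.0055]
    m=(np.linalg.norm(D,axis=-1)<.042)&(P[...,2]>.082)&(P[...,2]<.112)&(f[...,0]>f[...,2]+70)&(z>0)
    d=D[m].mean(0);print(name,m.sum(),d.round(4),"wing angle",np.degrees(np.arctan2(-d[0],d[1])).round(1)); return c
E
python3 - <<'E'
from wing import *
wing("scene"); wing("side","d4.png",crop=(205,155,305,230),s=6)
E
```

```text
scene 26 [-0.0158  0.0173] wing angle 42.3
side 18 [-0.0216  0.021 ] wing angle 45.7
```

View pics/d4.png

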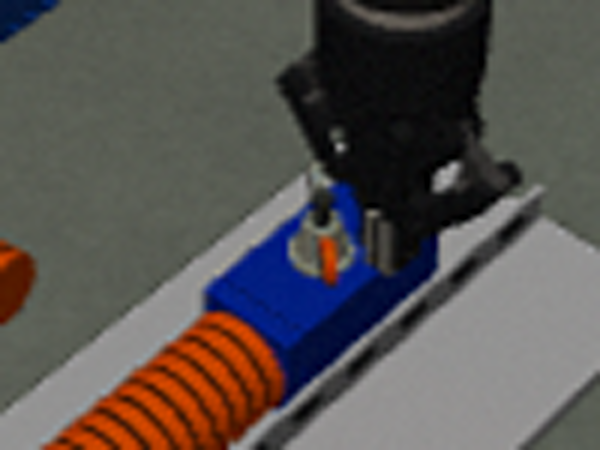

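The side view shows the orange wing at (328,258), pointing towards the roll and the robot at about 43°. The finger is behind it at (400,240), clear of the hub. Stroke 3, stopping just short of tight:

```bash
python3 -m crank '[{"travel":[-6,-4,0],"twist":0},{"travel":[-15,-4,-1],"twist":0},{"travel":[-20,-4,0],"twist":0},{"travel":[-24,-4,0],"twist":0},{"travel":[-28,-4,2],"twist":0},{"travel":[-32,-4,4],"twist":0},{"travel":[-36,-4,6],"twist":0},{"travel":[-39,-4,9],"twist":0},{"travel":[-41,-4,11],"twist":0},{"travel":[-41,-4,11],"twist":0}]'
python3 - <<'E'
from wing import *
wing("scene"); wing("side")
E
python3 -m crank '[{"travel":[-1,0,1],"twist":0},{"travel":[-2,0,3],"twist":0},{"travel":[-2,0,3],"twist":0}]'
python3 -m crank '[{"travel":[-1,0,1],"twist":0},{"travel":[-1,0,2],"twist":0},{"travel":[-1,0,2],"twist":0}]'
python3 - <<'E'
from wing import *
wing("scene"); wing("side")
E
```

```text
time_s: 14.8
position: [0.5122, 0.0323, 0.0803]
ee_rot: [-1.208, 1.209, -1.208]
force: [0.4, 0.9, -0.4]
gripper_width: -0.0002
scene 30 [0.0026 0.0272] wing angle -5.4
side 9 [-0.0009  0.034 ] wing angle 1.5
time_s: 15.2
position: [0.513, 0.0327, 0.0799]
ee_rot: [-1.213, 1.212, -1.209]
force: [-4.5, -1.3, 3.0]
gripper_width: 0.0004
time_s: 15.5
position: [0.5131, 0.0331, 0.0796]
ee_rot: [-1.217, 1.214, -1.208]
force: [-8.8, -2.3, 6.5]
gripper_width: -0.0002
scene 31 [0.0024 0.0268] wing angle -5.0
side 6 [-0.001   0.0351] wing angle 1.6
```

The force rose to 9 N with no further motion, so the nut has come up tight. I'll back off, rise and check.

```bash
python3 -m crank '[{"travel":[0,0,-6],"twist":0},{"travel":[0,0,-20],"twist":0},{"travel":[0,-40,-20],"twist":0},{"travel":[0,-80,-20],"twist":0},{"travel":[40,-120,0],"twist":0},{"travel":[80,-120,20],"twist":0},{"travel":[120,-120,20],"twist":0},{"travel":[135,-120,20],"twist":0},{"travel":[135,-120,20],"twist":0},{"travel":[135,-120,20],"twist":0}]'
python3 - <<'E'
from wing import *
c=wing("wrist","w5.png",s=1.5); wing("side"); wing("scene"); np.savez("w5.npz",**c); a=snap("side","d5.png",crop=(150,130,340,300),s=3.4)
E
```

```text
time_s: 16.6
position: [0.5368, -0.0986, 0.2002]
ee_rot: [-1.208, 1.208, -1.207]
force: [0.5, 0.3, -0.5]
gripper_width: 0.0001
wrist 137 [0.0003 0.0207] wing angle -0.8
side 26 [-0.0017  0.0282] wing angle 3.4
scene 29 [0.0021 0.0261] wing angle -4.6
```

View pics/w5.png

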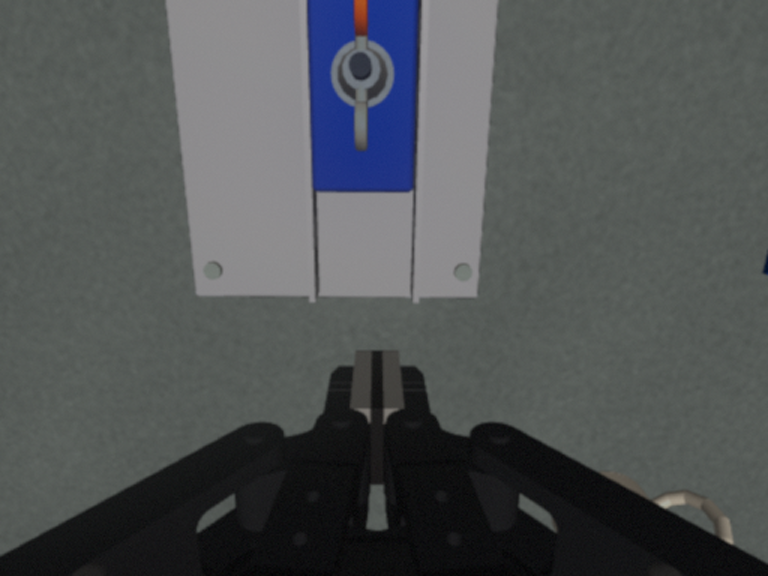

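View pics/d5.png

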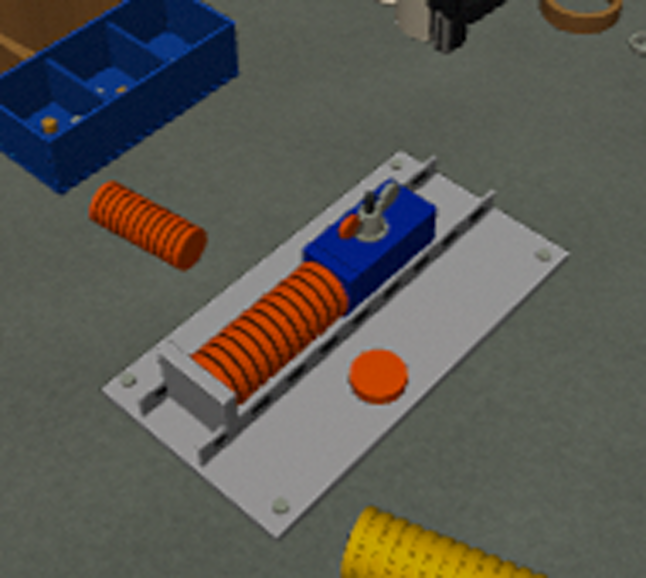

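The wrist view shows both wings in line with the trough, orange towards the wall (361,15) and bare at (361,120). The stop's rear edge is still at row ~190. The side view shows the stop, roll and wall closed up and the loose disc untouched. Handing in.

```bash
python3 -c "
from cell import bot
print(bot.sign_off())"
```

```text
the job is handed in; nothing more can be done
None
```

The packing gauge is set and the job is handed in, after 16.8 s on the robot's clock. No verdict was reported.

- **Stop:** I pushed it from behind with the closed fingertips until it blocked. The force rose from about 6 N to 15 N while the tip stayed still. The stop's rear face measured y = -0.055, where I expected it with the roll against the end wall.
- **Wing nut:** I turned it clockwise in three open fingertip strokes: against the orange wing, then the bare wing, then the orange wing again. It stopped firmly, with about 9 N at the wing and no further motion.
- **Last checks:** The wrist view puts the orange wing at -0.8° from the end-wall direction. The side and scene cameras disagreed slightly, at +3.4° and -4.6°, but they saw fewer pixels and all three are within the 8.6° allowed. The last pictures show the stop, roll and wall closed up, and the loose disc where it was. The arm was clear of everything. I didn't measure the other bystanders again, but the arm met nothing else on the way.

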